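# Find the rocking canister lid and hold it home

## Robot

A 7-joint arm with a two-finger parallel gripper is mounted at the origin on a cart in front of the work surface, level with it; the furniture and walls round the work are solid. World frame = base frame: x ahead of the robot, y to its left, z up, the work surface at z = 0. Lengths are in mm, angles in rad, forces in N, time in s.
With the tool pointing down it reaches from about 400 to 875 mm from the base axis. Payload 6.5 kg.
Tool frame: the origin (TCP) lies between the finger pads; the fingertips stand 25 mm ahead of it and the grasp point (between the pads) lies 6 mm ahead of it (ctrl.finger_overhang is the distance from the TCP to the fingertips, in mm); z points along the fingers, y is the line along which they close (so a half turn about z gives the same grasp; the last joint's range is limited). The gripper opens to 85 mm and grips with 20 to 120 N. Pads are 22 mm wide; open, the fingers measure 114 mm over their backs; the gripper's body (76 mm by 85 mm) begins 54 mm behind the grasp point. The pads swing forward as they close: fully open they stand 13 mm farther back than shut.
Start: joints at [1.233, 0.536, -0.004, 1.538, 0.003, 1.067, -0.071], TCP at [174.499, -626.131, 256.29] pointing down, gripper open.
Joint ranges: [-2.7, 2.7], [-0.37, 2.16], [-1.27, 1.26], [0.24, 2.4], [-1.31, 4.45], [0.19, 1.91], [-2.76, 2.76]. Speed limits (rad/s): [2.39, 2.39, 3.14, 3.14, 3.14, 3.14, 3.14].

## Interface

Orientations are given as a unit quaternion [w, x, y, z].
In Python, from cell import ctrl gives the robot as it stands.
- The arm moves only by the tool servo_tool, never from a script. Its argument "series" is a list of rows, each a list of 3 entries, a list of its own where there are three numbers: the opening, from 0 (shut) to 1 (fully open), then the shift along the world's x, y, z in cm, then the turn about the world's z in rad. A call has 1 to 8 rows; each row is the pose to reach, as a shift and turn from the pose commanded when the call began; what a row does not reach only later rows make up. A row lasts 1/10 s, in which the tool goes at most 50 mm and 8.59 degrees, less where a joint would pass 70% of its speed; a pose out of reach is approached as far as the arm can. A call with a gripper value outside its range is refused whole. The fingers move at their own pace and stop on an object; "squeeze" is the grip in N (left out, the last holds). Time passes only in rows, so rows that repeat a pose let the fingers close. It gives the time, the measured TCP pose, the force, the opening and the grip force at its end, in the units of the state.
- ctrl.get_state(): the state, without advancing time (a new reading comes with each control period).
- ctrl.camera(name): name is "scene" or "top" or "wrist"; returns the picture (420x560x3 uint8, red, green, blue); there is no depth.
- ctrl.camera_info(name): a dict with "camera_matrix" (3x3 intrinsics, pixels), "R" (3x3) and "t" (3): a world point X has camera coordinates R X + t. Camera axes: x right, y down, z forward; pixel columns grow to the right and rows downward; lengths in mm; the calibration is good to about 2 mm. The wrist camera is an equidistant fisheye: a pixel r from the principal point sees the ray r / f radians off the axis. A picture is of the moment at which its call begins: read the wrist's pose just before it. camera_info takes no time and is no camera call; for the wrist camera it gives the pose at the moment of the call.
- ctrl.hand_in(): hands the job in; it is judged then, once.
The state is a dict: "t": time; "joint_positions": joint angles; "qvel": joint speeds; "joint_torque": joint torques, N m; "tool_pos": TCP position; "tool_rot": TCP orientation; "contact_force": force on the tool from outside, world axes, zero at the start; "moment": the same for the moment, N m; "opening": opening from 0.0 (shut) to 1.0 (fully open); "grasp_force": force on a finger pad.
Only numpy, scipy, OpenCV 4.12 (cv2) and the standard library are available. Lean on these libraries where they do the work, as an engineer would, in place of code of your own. Each camera call takes 0.05 s, during which the arm holds its last target. There are 200 camera calls.

## Task

One of the four identical canister lids on the wooden stand is not seated and rocks. Press the lids one by one near the edge with shut fingertips until you find and feel the one that rocks, then press that lid down over its middle until it sits level and fully home, and finish with your fingertips still holding it down there, so that its seal can take. Do not pull any lid up, and leave the other things on the worktop where they are.

Things in the scene. Friction and masses are not known exactly. Their poses are not given: they have to be found in the camera images.
- stand: wooden stand 110x390x24 mm, fixed to the worktop; origin at the centre of its underside; its y axis runs along the row of canisters, x across the row away from the robot, z up. Four identical white canisters are fixed in it, 96 mm apart, each with an identical flat round wooden lid, 72 mm across; 24 mm are free between lids. Three lids are firm (give under 1 mm), one is loose
- spot_1 (a point): fixed point on the axis of canister 1 of 4 (1 at the stand's +y end), 110 mm above the worktop; the flat top of the lid there lies within 4 mm above or below it, as the canisters sit at slightly different depths. Which spot has the loose lid changes each time and cannot be seen: untouched it lies level like the others
- spot_2 (a point): fixed point on the axis of canister 2 of 4 (1 at the stand's +y end), 110 mm above the worktop; the flat top of the lid there lies within 4 mm above or below it, as the canisters sit at slightly different depths. Which spot has the loose lid changes each time and cannot be seen: untouched it lies level like the others
- spot_3 (a point): fixed point on the axis of canister 3 of 4 (1 at the stand's +y end), 110 mm above the worktop; the flat top of the lid there lies within 4 mm above or below it, as the canisters sit at slightly different depths. Which spot has the loose lid changes each time and cannot be seen: untouched it lies level like the others
- spot_4 (a point): fixed point on the axis of canister 4 of 4 (1 at the stand's +y end), 110 mm above the worktop; the flat top of the lid there lies within 4 mm above or below it, as the canisters sit at slightly different depths. Which spot has the loose lid changes each time and cannot be seen: untouched it lies level like the others
- loose_lid (a joint): height in m of the loose lid (wherever it is) above its home: about 0.0055 untouched, 0 when fully home, level and solid on its canister. Pressing within 10 mm of its middle takes it home at about 6 N, and 10 to 18 N holds it there well; let go, it springs up (1.1 N per mm)
- rock_x (a joint): tilt in rad of the same loose lid about the stand's x direction: 0 untouched, at most 0.17 either way; springs back to 0. Pressed with 3 to 6 N near its edge (20 to 30 mm from its middle, any side) the lid dips there by about 3 to 6 mm and tilts by about 0.1
- rock_y (a joint): tilt in rad of the same loose lid about the stand's y direction: 0 untouched, at most 0.17 either way; springs back to 0. Pressed with 3 to 6 N near its edge (20 to 30 mm from its middle, any side) the lid dips there by about 3 to 6 mm and tilts by about 0.1
- firm_a (a joint): height in m of one of the three firm lids above its home: 0 from the start; grows only if the lid is pulled up; pressing does not move it
- firm_b (a joint): height in m of one of the three firm lids above its home: 0 from the start; grows only if the lid is pulled up; pressing does not move it
- firm_c (a joint): height in m of one of the three firm lids above its home: 0 from the start; grows only if the lid is pulled up; pressing does not move it
- spice_jar: spice jar with a red cap, 45 mm across, 109 mm tall; stands loose on the worktop near the stand, to be left alone; origin at the centre of its underside
- tuna_tin: low round food tin, 86 mm across, 40 mm tall; stands loose on the worktop near the stand, to be left alone; origin at the centre of its underside
- mug: dark stoneware mug, 92x121 mm with its handle, 94 mm tall; stands loose on the worktop near the stand, to be left alone; origin at the centre of its underside
- spoon: metal teaspoon lying flat, 130x26x11 mm; lies loose on the worktop near the stand, to be left alone; origin at the centre of its underside
- shaker: shaker with a grey cap, 44 mm across, 90 mm tall; stands loose on the worktop near the stand, to be left alone; origin at the centre of its underside
- clothes_peg: wooden clothes peg lying flat, 15x72x12 mm; lies loose on the worktop near the stand, to be left alone; origin at the centre of its underside

How it is judged (in metres and radians):
On the way:
1. the loose lid is pressed near its edge so that it rocks (tilts by more than 0.05 rad) ((value of joint any of rock_x, rock_y above 0.05 rad or value of joint any of rock_x, rock_y below -0.05 rad)), for 0.1 s.
At the end, for the whole second after the job is handed in: The program finishes while holding: the loose lid is held down within 1.2 mm of home and level within 0.025 rad (it springs up if not held), the firm lids are home within 2 mm, and the loose things stand within 30 mm of where they were (value of joint loose_lid below 0.0012 m and value of joint rock_x between -0.025 and 0.025 rad and value of joint rock_y between -0.025 and 0.025 rad and value of joint each of firm_a, firm_b, firm_c below 0.002 m and distance of each of spice_jar, tuna_tin, mug, spoon, shaker, clothes_peg from where it was at the start of the episode below 0.03 m); the arm keeps its last pose, push and grip.
It fails at once if a lid is pulled up off its canister (value of joint loose_lid above 0.01 m or value of joint any of firm_a, firm_b, firm_c above 0.004 m).
It fails at once if a bystander is moved by more than 30 mm, lifted or knocked over (distance of any of spice_jar, tuna_tin, mug, spoon, shaker, clothes_peg from where it was at the start of the episode above 0.03 m or angle between any of spice_jar, tuna_tin, mug, spoon, shaker, clothes_peg's own z axis and vertical above 0.5 rad).
It also fails if it takes over 58 s, if anything falls off the work surface, if the arm or the gripper's body presses on something with over 40 N, if the wrist force passes 120 N, or if a joint passes its speed limit or range.

## Working session

There is one attempt and no reset: what is moved stays moved. The work goes in short steps, Python scripts to look and compute and a tool call to move; the robot and the scene stay as the last step left them, time stands still between calls to the robot, and variables do not carry over. Pictures are saved under pics/ and viewed, at most 10 in all, crops included, and the job is handed in when it is done.

Besides the shell and the picture viewer there is one more tool, called after "Request:" by a JSON object that holds its "api" and its "payload", one argument or row to a line. servo_tool: Moves the arm, as the interface text tells. Its arguments: {"type":"object","properties":{"series":{"type":"array","items":{"type":"array"}},"squeeze":{"type":"number"}},"required":["series"]}

```bash
mkdir -p pics; python3 - <<'E'
from cell import ctrl
import cv2, numpy as np
s=ctrl.get_state();print(s['t'],s['tool_pos'],s['tool_rot'],s['opening'],s['contact_force'])
for n in('top','scene'):
    im=ctrl.camera(n);cv2.imwrite(f'pics/{n}0.png',im[:,:,::-1])
    i=ctrl.camera_info(n);print(n,{k:np.round(v,3).tolist() for k,v in i.items() if k in('camera_matrix','R','t')})
E
```

```text
0.0 [ 174.34110216 -625.56854814  255.36872074] [-8.68181219e-04  9.90773888e-01  1.35522387e-01 -1.76269109e-04] 1.0006572772118785 [-0.16688635  0.54032796 -0.65879189]
top {'camera_matrix': [[514.971, 0.0, 275.945], [0.0, 514.971, 211.565], [0.0, 0.0, 1.0]], 'R': [[0.006, -1.0, -0.012], [-0.999, -0.005, -0.04], [0.04, 0.012, -0.999]], 't': [77.288, 514.725, 1103.006]}
scene {'camera_matrix': [[394.308, 0.0, 272.615], [0.0, 394.308, 210.349], [0.0, 0.0, 1.0]], 'R': [[-0.588, -0.809, 0.024], [-0.356, 0.232, -0.905], [0.727, -0.541, -0.424]], 't': [345.32, 238.138, 563.874]}
```

View pics/top0.png

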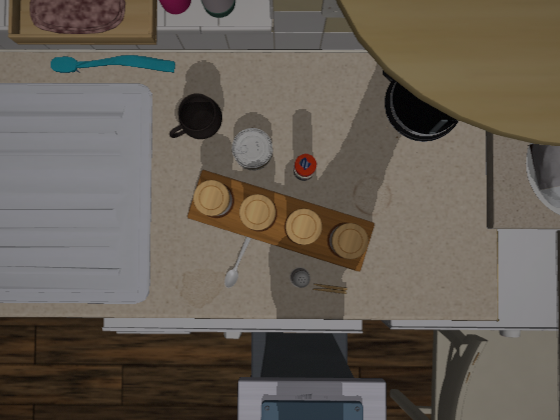

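View pics/scene0.png

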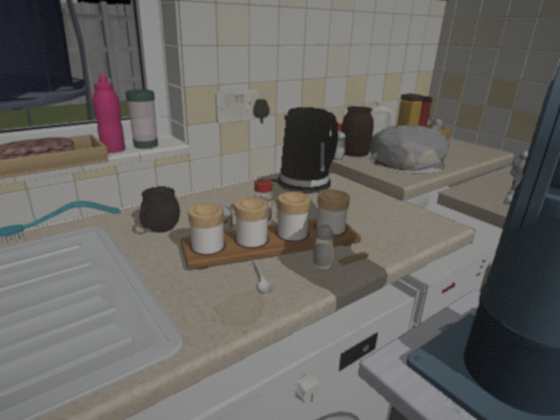

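The top view shows the lids near (212,198), (257,212), (304,226) and (349,240), with 1 on the left. The jar is at (305,166), the tin at (253,148), the mug at (198,117), the shaker at (300,277), the spoon at (237,262) and the peg at (330,288). I'll refine the lid centres next.

```bash
cat > h.py <<'E'
import numpy as np
from cell import ctrl
def bp(n,uv,z):
    i=ctrl.camera_info(n);K,R,t=[np.array(i[k]) for k in('camera_matrix','R','t')]
    d=R.T@np.linalg.solve(K,[uv[0],uv[1],1]);c=-R.T@t
    return c+d*(z-c[2])/d[2]
E
python3 - <<'E'
from h import *
import cv2
im=cv2.imread('pics/top0.png')
c=cv2.resize(im[160:280,180:380],None,fx=4,fy=4,interpolation=cv2.INTER_CUBIC)
g=cv2.GaussianBlur(cv2.cvtColor(c,cv2.COLOR_BGR2GRAY),(5,5),1)
H=cv2.HoughCircles(g,cv2.HOUGH_GRADIENT,1,120,param1=80,param2=15,minRadius=65,maxRadius=82)
for x,y,r in sorted(H[0].tolist()):
    uv=(180+(x+.5)/4-.5,160+(y+.5)/4-.5);print(np.round(uv,1),r/4,bp('top',uv,110).round(1))
    cv2.circle(c,(int(x),int(y)),int(r),(0,255,0),1);cv2.circle(c,(int(x),int(y)),3,(0,0,255),-1)
for k,uv,z in(('jar',(305,163),109),('shaker',(300,276),90),('tin',(253,148),40),('mug',(198,117),94)):print(k,bp('top',uv,z).round())
cv2.imwrite('pics/c0.png',c)
E
```

```text
[210.8 197.2] 17.549999237060547 [538.  207.8 110. ]
[256.8 211.8] 17.75 [509.8 116.7 110. ]
[303.5 226.2] 17.950000762939453 [481.7  24.5 110. ]
[349.8 240.5] 17.850000381469727 [454.2 -66.3 110. ]
jar [607.  22. 109.]
shaker [383.  30.  90.]
tin [648. 129.  40.]
mug [701. 238.  94.]
```

View pics/c0.png

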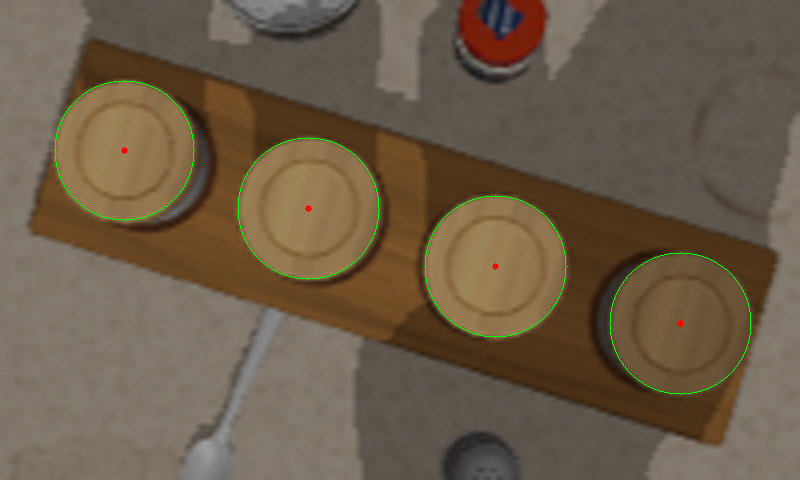

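The four circles fit well. Lid centres in mm are 1 (538,208), 2 (510,117), 3 (482,24.5) and 4 (454,-66). I'll approach lid 4 first, with the fingers shut and turned along the row, above its far edge.

Request:
{"api": "servo_tool", "payload": {
  "series": [
    [0,[4,5,0],-0.15],
    [0,[8,10,0],-0.3],
    [0,[10.5,15,0],-0.45],
    [0,[13,19.5,0],-0.57],
    [0,[15.5,24,0],-0.57],
    [0,[18,28.5,0],-0.57],
    [0,[20.5,33,0],-0.57],
    [0,[23,37,0],-0.57]
  ],
  "squeeze": 40
}}

```text
t: 0.9
tool_pos: [386.2, -285.6, 256.2]
tool_rot: [0.0, 0.989, -0.149, -0.0]
contact_force: [1.4, -0.2, -0.1]
opening: 0.001
grasp_force: 0.0
```

Request:
{"api": "servo_tool", "payload": {
  "series": [
    [0,[2,4.5,0],0],
    [0,[4,9,-1],0],
    [0,[6,13,-4],0],
    [0,[7.8,16.5,-7],0],
    [0,[7.8,18.1,-9.5],0],
    [0,[7.8,18.1,-11],0],
    [0,[7.8,18.1,-11.1],0],
    [0,[7.8,18.1,-11.1],0]
  ]
}}

```text
t: 1.7
tool_pos: [463.7, -107.0, 145.3]
tool_rot: [0.0, 0.989, -0.149, -0.0]
contact_force: [-0.5, -0.5, -0.3]
opening: -0.002
grasp_force: 0.0
```

```bash
python3 - <<'E'
from h import *
import cv2
s=ctrl.get_state();print(s['tool_pos'],s['contact_force'],s['opening'],ctrl.finger_overhang)
cv2.imwrite('pics/t1.png',cv2.resize(ctrl.camera('scene')[:,:,::-1][150:300,170:410],None,fx=3,fy=3))
E
```

```text
[ 463.69484292 -107.01336284  145.34810101] [-0.49353957 -0.49724302 -0.30900091] -0.0024758853805595315 25.0
```

View pics/t1.png

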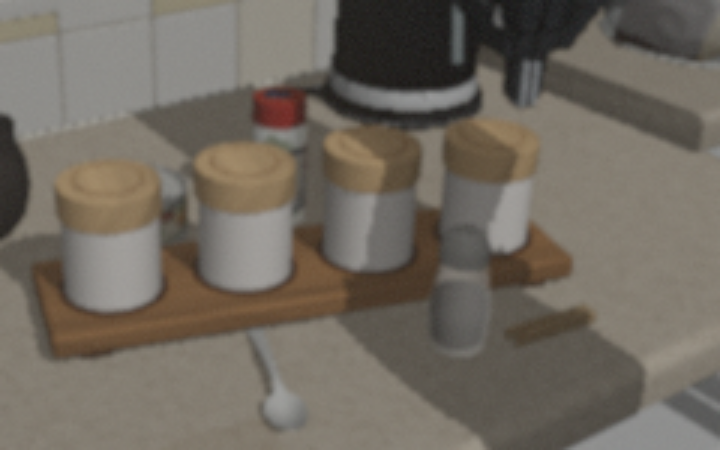

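The picture shows the shut fingertips short of lid 4, at its right. Moves add to the pose actually reached, so I'll complete the approach.

Request:
{"api": "servo_tool", "payload": {
  "series": [
    [0,[1.9,3.2,0],0],
    [0,[1.9,3.2,0],0],
    [0,[1.9,3.2,-0.4],0],
    [0,[1.9,3.2,-0.5],0],
    [0,[1.9,3.2,-0.6],0],
    [0,[1.9,3.2,-0.7],0],
    [0,[1.9,3.2,-0.8],0],
    [0,[1.9,3.2,-0.8],0]
  ]
}}

```text
t: 2.55
tool_pos: [482.7, -74.8, 137.2]
tool_rot: [0.0, 0.989, -0.149, -0.0]
contact_force: [0.0, 0.2, 0.1]
opening: 0.002
grasp_force: 0.0
```

Request:
{"api": "servo_tool", "payload": {
  "series": [
    [0,[0,0,-0.1],0],
    [0,[0,0,-0.2],0],
    [0,[0,0,-0.2],0]
  ]
}}

```text
t: 2.85
tool_pos: [482.7, -74.6, 135.2]
tool_rot: [0.0, 0.989, -0.149, -0.0]
contact_force: [0.2, -0.2, 0.4]
opening: 0.0
grasp_force: 0.0
```

Request:
{"api": "servo_tool", "payload": {
  "series": [
    [0,[0,0,-0.1],0],
    [0,[0,0,-0.1],0]
  ]
}}

```text
t: 3.05
tool_pos: [482.8, -74.6, 134.2]
tool_rot: [-0.0, 0.989, -0.148, -0.0]
contact_force: [0.5, -0.0, -0.6]
opening: 0.003
grasp_force: 0.0
```

Request:
{"api": "servo_tool", "payload": {
  "series": [
    [0,[0,0,-0.1],0],
    [0,[0,0,-0.1],0]
  ]
}}

```text
t: 3.25
tool_pos: [482.8, -74.6, 133.2]
tool_rot: [0.0, 0.989, -0.149, -0.0]
contact_force: [0.1, 0.6, 0.5]
opening: -0.001
grasp_force: 0.0
```

Request:
{"api": "servo_tool", "payload": {
  "series": [
    [0,[0,0,-0.1],0],
    [0,[0,0,-0.1],0]
  ]
}}

```text
t: 3.45
tool_pos: [482.8, -74.6, 132.2]
tool_rot: [-0.0, 0.989, -0.149, -0.0]
contact_force: [1.2, -0.2, -0.1]
opening: 0.002
grasp_force: 0.1
```

Request:
{"api": "servo_tool", "payload": {
  "series": [
    [0,[0,0,-0.1],0],
    [0,[0,0,-0.1],0]
  ]
}}

```text
t: 3.65
tool_pos: [483.0, -74.6, 131.3]
tool_rot: [-0.0, 0.989, -0.149, 0.0]
contact_force: [1.1, 0.1, 0.6]
opening: -0.003
grasp_force: 0.3
```

Request:
{"api": "servo_tool", "payload": {
  "series": [
    [0,[0,0,-0.1],0],
    [0,[0,0,-0.1],0]
  ]
}}

```text
t: 3.85
tool_pos: [483.1, -74.6, 130.3]
tool_rot: [-0.0, 0.989, -0.149, 0.0]
contact_force: [1.5, 0.7, 1.6]
opening: -0.001
grasp_force: 0.6
```

Request:
{"api": "servo_tool", "payload": {
  "series": [
    [0,[0,0,-0.1],0],
    [0,[0,0,-0.1],0]
  ]
}}

```text
t: 4.05
tool_pos: [483.3, -74.7, 129.4]
tool_rot: [-0.0, 0.989, -0.149, 0.0]
contact_force: [0.9, -0.3, 1.3]
opening: -0.0
grasp_force: 0.9
```

Request:
{"api": "servo_tool", "payload": {
  "series": [
    [0,[0,0,-0.1],0],
    [0,[0,0,-0.1],0]
  ]
}}

```text
t: 4.25
tool_pos: [483.3, -74.7, 128.4]
tool_rot: [-0.0, 0.989, -0.149, 0.0]
contact_force: [2.2, -1.1, 2.5]
opening: -0.0
grasp_force: 1.2
```

Request:
{"api": "servo_tool", "payload": {
  "series": [
    [0,[0,0,-0.1],0],
    [0,[0,0,-0.1],0]
  ]
}}

```text
t: 4.45
tool_pos: [483.4, -74.7, 127.5]
tool_rot: [-0.0, 0.989, -0.149, 0.001]
contact_force: [3.0, 0.1, 2.6]
opening: -0.003
grasp_force: 1.7
```

Lid 4 gives about 5 mm at under 3 N, so it is the loose one. I'll press slightly more so the rock is clear, then look.

Request:
{"api": "servo_tool", "payload": {
  "series": [
    [0,[0,0,-0.1],0],
    [0,[0,0,-0.15],0],
    [0,[0,0,-0.15],0],
    [0,[0,0,-0.15],0]
  ]
}}

```text
t: 4.85
tool_pos: [483.5, -74.7, 126.7]
tool_rot: [0.0, 0.989, -0.149, 0.001]
contact_force: [0.1, -0.1, 12.6]
opening: -0.004
grasp_force: 6.3
```

```bash
python3 - <<'E'
from h import *
import cv2
print(ctrl.get_state()['contact_force'])
cv2.imwrite('pics/t2.png',cv2.resize(ctrl.camera('scene')[:,:,::-1][160:270,270:390],None,fx=5,fy=5,interpolation=cv2.INTER_CUBIC))
E
```

```text
[ 0.10881109 -0.08163832 12.5709105 ]
```

View pics/t2.png

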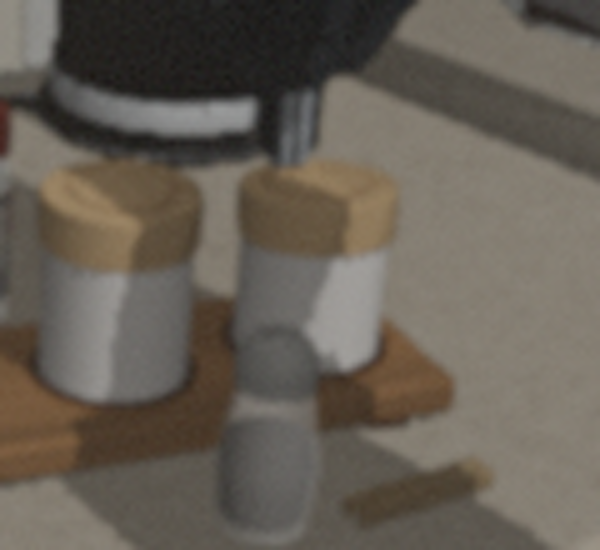

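The picture shows the tips standing on lid 4's far edge (about px 295,160 in the crop). The tilt isn't clear, and 12.6 N suggests it reached a stop. I'll back off to the soft range and use the moments to find where the tips touch.

Request:
{"api": "servo_tool", "payload": {
  "series": [
    [0,[0,0,0.1],0],
    [0,[0,0,0.15],0],
    [0,[0,0,0.15],0]
  ]
}}

```text
t: 5.2
tool_pos: [483.2, -74.6, 127.4]
tool_rot: [-0.0, 0.989, -0.148, 0.0]
contact_force: [2.5, -0.4, 3.3]
opening: -0.001
grasp_force: 1.9
```

```bash
python3 - <<'E'
from h import *
import cv2
s=ctrl.get_state();print(s['contact_force'],s['moment'],s['tool_pos'])
a=cv2.imread('pics/scene0.png')[160:230,300:360];b=cv2.imread('pics/t2.png');b=cv2.resize(b,(120,110),interpolation=cv2.INTER_AREA)[0:70,30:90]
n=ctrl.camera('scene')[:,:,::-1][160:230,300:360]
cv2.imwrite('pics/cmp.png',cv2.resize(np.hstack([a,b,n]),None,fx=4.4,fy=4.4,interpolation=cv2.INTER_CUBIC))
E
```

```text
[ 2.48221077 -0.40706975  3.29444359] [-0.19725422 -0.60021401  0.06482831] [483.15071458 -74.62055854 127.43156056]
```

View pics/cmp.png

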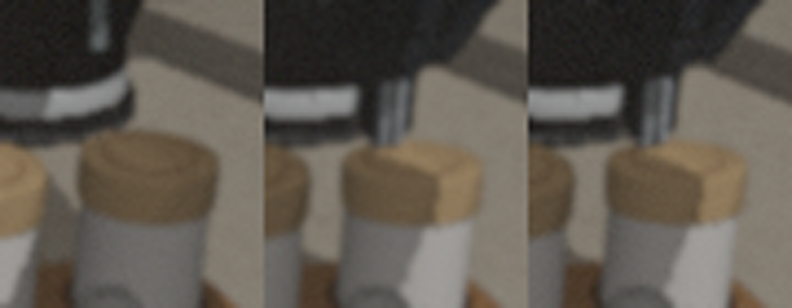

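The far rim of lid 4 has dipped: its top ellipse is flattened, with the rear rim moving from row 130 to about 142. The side force fits a tilt at 3.3 N. So lid 4 rocks. Now I'll lift clear, move over the middle and press.

Request:
{"api": "servo_tool", "payload": {
  "series": [
    [0,[0,0,0.4],0],
    [0,[0,0,1.2],0],
    [0,[-1.5,0.4,1.2],0],
    [0,[-2.9,0.8,1.2],0],
    [0,[-2.9,0.8,1.2],0],
    [0,[-2.9,0.8,0.7],0],
    [0,[-2.9,0.8,0.4],0],
    [0,[-2.9,0.8,0.4],0]
  ]
}}

```text
t: 6.05
tool_pos: [454.4, -66.7, 130.9]
tool_rot: [-0.0, 0.989, -0.149, -0.0]
contact_force: [-0.6, -0.4, 1.6]
opening: 0.003
grasp_force: 0.9
```

Request:
{"api": "servo_tool", "payload": {
  "series": [
    [0,[0,0,-0.1],0],
    [0,[0,0,-0.2],0],
    [0,[0,0,-0.2],0]
  ]
}}

```text
t: 6.35
tool_pos: [454.3, -66.7, 129.4]
tool_rot: [-0.0, 0.989, -0.149, 0.0]
contact_force: [0.9, -0.6, 4.4]
opening: -0.002
grasp_force: 1.7
```

Request:
{"api": "servo_tool", "payload": {
  "series": [
    [0,[0,0,-0.1],0],
    [0,[0,0,-0.2],0],
    [0,[0,0,-0.2],0]
  ]
}}

```text
t: 6.65
tool_pos: [454.3, -66.7, 127.5]
tool_rot: [-0.0, 0.989, -0.149, 0.0]
contact_force: [0.2, -1.2, 5.4]
opening: -0.003
grasp_force: 2.8
```

Request:
{"api": "servo_tool", "payload": {
  "series": [
    [0,[0,0,-0.05],0],
    [0,[0,0,-0.1],0],
    [0,[0,0,-0.1],0]
  ]
}}

```text
t: 6.95
tool_pos: [454.3, -66.7, 126.9]
tool_rot: [0.0, 0.989, -0.149, 0.0]
contact_force: [-0.7, 0.7, 9.6]
opening: -0.003
grasp_force: 5.0
```

Request:
{"api": "servo_tool", "payload": {
  "series": [
    [0,[0,0,-0.04],0],
    [0,[0,0,-0.04],0],
    [0,[0,0,-0.04],0]
  ]
}}

```text
t: 7.25
tool_pos: [454.3, -66.7, 126.7]
tool_rot: [0.0, 0.989, -0.149, 0.0]
contact_force: [-1.5, -0.1, 14.8]
opening: 0.0
grasp_force: 7.1
```

```bash
python3 - <<'E'
from h import *
import cv2
for _ in range(4):
    n=ctrl.camera('scene')[:,:,::-1];s=ctrl.get_state();print(s['contact_force'].round(1) if hasattr(s['contact_force'],'round') else s['contact_force'],s['tool_pos'],s['moment'])
cv2.imwrite('pics/end.png',cv2.resize(n[150:290,120:400],None,fx=2.8,fy=2.8,interpolation=cv2.INTER_CUBIC))
E
```

```text
[-2.5  0.7 14. ] [454.32741552 -66.70530872 126.74124695] [-0.03577389  0.43243021 -0.01816   ]
[-2.   0.9 13.8] [454.33948821 -66.69860109 126.75413436] [-0.05612793  0.46310146  0.01546968]
[-3.1 -0.8 14. ] [454.32109692 -66.71838401 126.73689242] [-0.0456306   0.45802084  0.02572297]
[-1.7 -0.9 14. ] [454.36298775 -66.7014947  126.76203131] [-0.02155473  0.48152221 -0.0112089 ]
```

View pics/end.png

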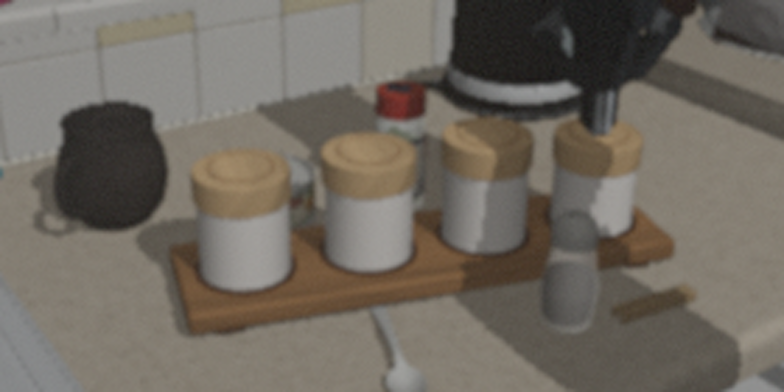

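Lid 4 is held level at its stop with a steady 14 N over the middle, and everything else stands in place. I'm handing in now.

```bash
python3 -c "
from cell import ctrl
print(ctrl.hand_in())"
```

```text
the job is handed in; nothing more can be done
None
```

The loose lid was on canister 4: it rocked under an edge press (about 0.09 rad, estimated from the picture). I handed in with the fingertips holding it at its stop over the middle at a steady 14 N; lids 1–3 were not touched or tested, and no verdict came back.

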